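# Fit the camera to the boom stand and hold the boom at its 100 mm mark

## Task

Take the cordless microscope camera out of its dock and lower it, without dropping it, nose first into the ring holder at the end of the boom until its shoulder sits on the rim, and let go of it. Then squeeze the lock button on the boom's grip block, draw the boom out to the 100 mm mark of its scale (the second long line, counted from the grip end, level with the mouth of the sleeve), and finish there still holding the grip with the button squeezed in, so that I can tighten the clamp screw. Leave the specimen dish and everything else on the bench as it is.

Things in the scene. Friction and masses are not known exactly. Their poses are not given: they have to be found in the camera images.
- scope_grip (a point): Cordless microscope camera: black stepped cylinder, 112 mm tall, 140 g, nose down in its dock. Point: centre of its thick head (44 mm across, 50 mm tall; grasp here); z up its axis. Flat shoulder under the head, 25 mm below the point; below it a body 30 mm across runs 62 mm to the nose tip (87 mm below the point), the last 10 mm tapering to 22 mm.
- dock: White charging dock, 84 x 74 x 28 mm, fixed to the bench; the camera stands loosely 18 mm deep in its hole. Origin at the centre of its underside.
- holder_rim (a point): Steel ring holder at the boom's end; the point is the centre of its mouth, level with the upper rim. z up, x along the boom as it extends. Upright open tube 40 mm deep, bore 33 mm, widening to 37 mm over the 7 mm below the rim, 45 mm across outside. With the camera home its head centre is 25 mm above this point. It moves with the boom.
- grip (a point): Grey grip block on the boom, 85 mm behind the ring holder: 36 mm along the boom, 30 mm wide, top 19 mm above the point and 41 mm above the boom tube. x: level, the way the boom extends; y: level, across, towards the lock button; z up. Grasp here from above, fingers closing along y. Fixed ribbed face 17 mm to -y of the point. Once unlocked the boom slides with about 2 N, a little more when fast.
- button (a point): Centre of the lock button's black face on the +y side of the grip block, 28 mm square; axes as for the grip. Out, it is 19 mm to +y of the grip point, fully in 14 mm. The other finger bears on the ribbed face. The boom gives sideways, swivelling with its sleeve up to 0.06 rad either way on the column against about 4 N felt here, so it centres itself between closing fingers.
- mouth (a point): Upper edge of the grey sleeve's mouth, mid-width, where the scale is read; x the way the boom extends, z up. The aluminium tube (24 mm square) slides out of it; black lines on its top, also seen through the sleeve's slot: short every 10 mm, long (full width) every 50 mm. From the grip end the first long line is 50 mm, the second 100 mm. The small clamp screw on the sleeve's -y side is not used.
- boom (a joint): Extension of the boom in m, as the scale reads at the sleeve's mouth: 0.100 with the second long line level with the mouth; 0 fully in, 0.130 end stop; starts between about 0 and 0.05. A sprung pin in an index rack (6 mm steps) holds it (to 25 N and more) unless the lock button is in.
- lock (a joint): Travel of the lock button in m: 0 out (boom locked; up to 0.0024 while its pin rests on the edge of a step), 0.005 fully in. It springs out when let go. Pressing starts at about 8 N and takes 11 N fully in; from about 2.5 mm in the boom is free.
- dish: closed clear plastic culture dish with the specimen, 90 mm across, 15 mm high, lying on the bench on the boom's line, under the place where the camera's nose arrives; leave it alone; origin at the centre of its underside
- lens: spare steel lens barrel, 32 mm across, 48 mm tall, standing on the bench near the dock; leave it alone; origin at the centre of its underside
- dropper: amber dropper bottle, 36 mm across, 75 mm tall; leave it alone; origin at the centre of its underside
- slidebox: flat box for glass slides, 65 x 171 x 35 mm; leave it alone; origin at the centre of its underside
- jar: small glass jar with a white lid, 48 mm across, 50 mm tall; leave it alone; origin at the centre of its underside
- driver: black-handled screwdriver, 140 mm long, lying on the bench; leave it alone
- beaker: glass beaker, 64 mm across, 80 mm tall; leave it alone; origin at the centre of its underside

How it is judged:
By the outcome, as a careful person would: the job done as asked, in the order asked, and still so for the second after the job is handed in, while the arm keeps its last pose, push and grip.
It also fails if it takes over 48 s, if anything falls off the work surface, if the arm or the gripper's body presses on something with over 40 N, if the wrist force passes 120 N, or if a joint passes its speed limit or range.

## Robot

A 6-joint arm with a two-finger parallel gripper is mounted at the origin on the work surface. World frame = base frame: x ahead of the robot, y to its left, z up, the work surface at z = 0. Lengths are in m, angles in rad, forces in N, time in s.
With the tool pointing down it reaches from about 0.3 to 0.775 m from the base axis. Payload 14.6 kg.
Tool frame: the origin (TCP) lies midway between the tips of the shut fingers; the grasp point (between the pads) lies 19 mm behind it (grip_point_offset is the distance from the TCP to the grasp point, in m); z points along the fingers, y is the line along which they close (so a half turn about z gives the same grasp; the last joint's range is limited). The gripper opens to 85 mm and grips with 20 to 120 N. Pads are 22 mm wide; open, the fingers measure 114 mm over their backs; the gripper's body (76 mm by 85 mm) begins 54 mm behind the grasp point. The pads swing forward as they close: fully open they stand 13 mm farther back than shut.
Start: joints at [1.101, 0.3, 1.521, -0, 1.321, -0.067], TCP at [0.216, 0.506, 0.231] pointing down, gripper open.
Joint ranges: [-3.03, 3.03], [-0.79, 2.21], [0.23, 2.52], [-1.04, 4.18], [0, 3.07], [-2.55, 2.55]. Speed limits (rad/s): [2.22, 2.22, 2.57, 3.14, 3.14, 3.14].

## Interface

Orientations are given as a unit quaternion [w, x, y, z].
In Python, from bench import * gives the robot as it stands.
- The arm moves only by the tool step_arm, never from a script. Its argument "deltas" is one flat list of numbers, 7 for each row, row after row: the shift along the tool's x, y, z in cm, then the turn, a rotation vector about the tool's x, y, z in rad, then the finger opening in cm, from 0 to 8.54. In form: [tx, ty, tz, wx, wy, wz, gripper, tx, ty, tz, wx, wy, wz, gripper, ...]. A call has exactly 5 rows; each row shifts and turns the commanded pose from where the row before left it, along the tool's axes as they then stand; what a row does not reach is not made up. A row lasts 1/10 s, in which the tool goes at most 50 mm and 8.59 degrees, less where a joint would pass 70% of its speed; a pose out of reach is approached as far as the arm can. A call with a gripper value outside its range is refused whole. The fingers move at their own pace and stop on an object; "squeeze" is the grip in N (left out, the last holds). Time passes only in rows, so rows that do not move let the fingers close, or fill a call up. It gives the time, the measured TCP pose, the force, the opening and the grip force at its end, in the units of the state.
- state(): the state, without advancing time (a new reading comes with each control period).
- get_image(name): name is "side" or "top"; returns a dict with "frame" (420x560x3 uint8, red, green, blue), "depth" (420x560 float32, m along the optical axis (not along the pixel's ray), 0 where there is no reading), "fovy" (degrees; the focal length in pixels is half the picture's height over the tangent of half this angle, whatever the lens; pixels are square), "cx", "cy" (the principal point, pixels), "distortion" ([k1, k2, p1, p2, k3] as OpenCV has them; the pictures are not rectified), "rvec" (rotation vector, rad) and "tvec" (3), from world to camera coordinates, as OpenCV has them. Camera axes: x right, y down, z forward; pixel columns grow to the right and rows downward; lengths in m; the calibration is good to about 2 mm. A picture is of the moment at which its call begins.
- finish_job(): hands the job in; it is judged then, once.
Trained networks look in a picture, given as the dict that the camera call returned (one of the last four; its "shot" number tells which), for a name from the list of things; names that differ only in an ending like _2 or _b are one class to them, and where a whole thing is asked for, a point or a joint stands for the part that bears it (a point fixed in the world has none). Each returns a list of dicts, best first, with "score" (0 to 1); they miss things now and then, are a little off and sometimes report something else, mostly with a low value. They report only what shows in the picture. A call takes as long as a camera call.
- search_frame(name, picture): "location" ([x, y, z] in m, in world coordinates, good to about 4 mm: the middle of the surface that is visible of it).
- outline_of(name, picture): "pixels" (420x560 bool, what is visible of it).
- spot_point(name, picture): "location" ([x, y, z] in m, in world coordinates, good to about 4 mm: a listed point, or the origin of a listed thing).
The state is a dict: "time_s": time; "q": joint angles; "qd": joint speeds; "joint_torque": joint torques, N m; "tcp_pos": TCP position; "eef_rot": TCP orientation; "wrist_force": force on the tool from outside, world axes, zero at the start; "torque": the same for the moment, N m; "opening": opening from 0.0 (shut) to 1.0 (fully open); "grip_force": force on a finger pad.
Only numpy, scipy, OpenCV 4.12 (cv2) and the standard library are available. Lean on these libraries where they do the work, as an engineer would, in place of code of your own. Each camera call takes 0.05 s, during which the arm holds its last target. There are 200 camera calls.

## Working session

There is one attempt and no reset: what is moved stays moved. The work goes in short steps, Python scripts to look and compute and a tool call to move; the robot and the scene stay as the last step left them, time stands still between calls to the robot, and variables do not carry over. Pictures are saved under pics/ and viewed, at most 10 in all, crops included, and the job is handed in when it is done.

Besides the shell and the picture viewer there is one more tool, called after "Emit:" in YAML: its name, and indented under it one key for each argument. step_arm: Moves the arm, as the interface text tells. Its arguments: {"type":"object","properties":{"deltas":{"type":"array","items":{"type":"number"}},"squeeze":{"type":"number"}},"required":["deltas"]}

```bash
mkdir -p pics
cat > h.py <<'E'
from bench import *
import numpy as np, cv2
def save(n,p): cv2.imwrite('pics/'+n,p['frame'][:,:,::-1])
def K(p):
    f=210/np.tan(np.radians(p['fovy'])/2); return np.array([[f,0,p['cx']],[0,f,p['cy']],[0,0,1.]])
def proj(X,p): return cv2.projectPoints(np.float64(X).reshape(-1,1,3),np.float64(p['rvec']),np.float64(p['tvec']),K(p),np.float64(p['distortion']))[0][:,0]
def cloud(p):
    v,u=np.mgrid[:420,:560]; uv=np.stack([u,v],-1).reshape(-1,1,2).astype(float)
    n=cv2.undistortPoints(uv,K(p),np.float64(p['distortion'])).reshape(420,560,2)
    c=np.dstack([n,np.ones((420,560))])*p['depth'][...,None]
    R=cv2.Rodrigues(np.float64(p['rvec']))[0]
    return (c-np.float64(p['tvec']).ravel())@R
E
python3 - <<'E'
from h import *
np.set_printoptions(precision=4,suppress=True)
s=state();print(s['tcp_pos'],s['eef_rot'],s['opening'],s['time_s'])
for n in ('top','side'):
    p=get_image(n);save(n+'0.png',p)
    for t in ('scope_grip','holder_rim','grip','button','mouth','dock','dish','lens'):
        r=spot_point(t,p); print(n,t,[(np.round(a['location'],4),round(a['score'],2)) for a in r[:2]])
print(state()['time_s'])
E
```

```text
[0.2155 0.5058 0.2307] [-0.0001  0.2     0.9798 -0.0005] 0.9931022260188528 0.0
top scope_grip [(array([ 0.526 , -0.3336,  0.0966]), 0.63)]
top holder_rim [(array([0.5436, 0.003 , 0.1481]), 0.79), (array([ 0.526 , -0.3336,  0.0029]), 0.75)]
top grip [(array([0.5479, 0.0911, 0.1707]), 0.92), (array([ 0.5955, -0.4072,  0.0028]), 0.74)]
top button [(array([0.5632, 0.0879, 0.1619]), 0.41)]
top mouth [(array([0.5409, 0.1445, 0.1465]), 0.77), (array([ 0.3494, -0.2053, -0.0005]), 0.65)]
top dock [(array([ 0.527 , -0.3331, -0.0011]), 0.83)]
top dish [(array([ 0.5425, -0.0944, -0.0016]), 0.74), (array([ 0.7048, -0.2665,  0.0013]), 0.16)]
top lens [(array([ 0.5938, -0.4056,  0.0018]), 0.73), (array([0.5419, 0.0035, 0.1525]), 0.17)]
side scope_grip [(array([ 0.5266, -0.3345,  0.0959]), 0.7)]
side holder_rim []
side grip [(array([0.547 , 0.0863, 0.1709]), 0.77), (array([ 0.5245, -0.3356,  0.0982]), 0.35)]
side button [(array([0.5697, 0.0902, 0.1679]), 0.42)]
side mouth [(array([0.5439, 0.1489, 0.1513]), 0.91)]
side dock []
side dish [(array([ 0.5391, -0.0975,  0.0024]), 0.59), (array([0.3181, 0.297 , 0.0049]), 0.31)]
side lens [(array([ 0.5919, -0.4071, -0.0034]), 0.72)]
0.9
```

View pics/top0.png

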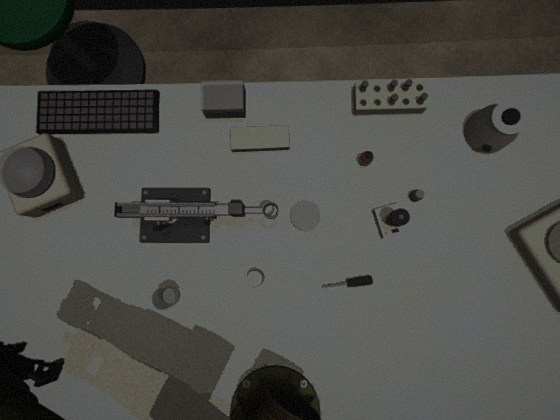

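View pics/side0.png

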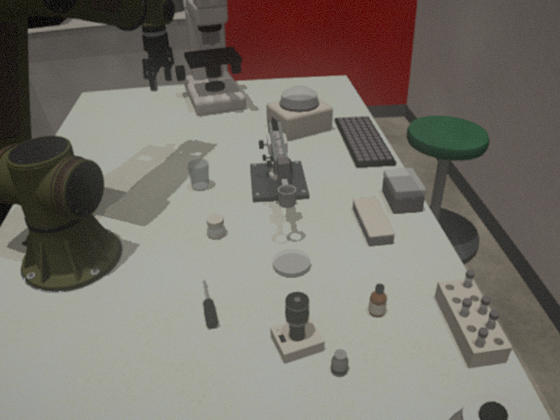

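The top view shows the scope at about px (398,217), the boom running right along row 210 with its ring at (271,210), and the dish at (305,215). The side view agrees with this. The boom extends along −y with the button on +x. I'll refine the key points with depth.

Run:
```python
from h import *
np.set_printoptions(precision=4,suppress=True)
def rep(n,P):
    if len(P)>3: print(n,len(P),'med',np.median(P,0),'lo',np.percentile(P,2,axis=0),'hi',np.percentile(P,98,axis=0))
for cam in ('top','side'):
    p=get_image(cam);W=cloud(p);ok=p['depth']>0
    def box(x0,x1,y0,y1,z0,z1):
        return W[ok&(W[...,0]>x0)&(W[...,0]<x1)&(W[...,1]>y0)&(W[...,1]<y1)&(W[...,2]>z0)&(W[...,2]<z1)]
    H=box(.48,.58,-.39,-.28,.08,.14);rep(cam+' head',H)
    T=H[H[:,2]>.115];rep(' headtop',T)
    if len(T)>5: c,r=cv2.minEnclosingCircle(np.float32(T[:,:2]));print(c,r)
    R=box(.50,.60,-.035,.035,.12,.17);rep(cam+' ring',R)
    T=R[R[:,2]>.14]
    if len(T)>5: c,r=cv2.minEnclosingCircle(np.float32(T[:,:2]));print(c,r)
    rep(cam+' grip',box(.50,.60,.06,.115,.175,.21))
    rep(cam+' tube',box(.50,.60,.11,.14,.12,.17))
    rep(cam+' sleeve',box(.50,.60,.15,.28,.12,.17))
    for t in ('scope_grip','holder_rim','grip','mouth','button'):
        for a in outline_of(t,p)[:1]:
            v,u=np.nonzero(a['pixels']);print(t,a['score'],u.min(),u.max(),v.min(),v.max())
    if cam=='top':
        f=p['frame'][185:235,100:300][:,:,::-1];cv2.imwrite('pics/boom.png',cv2.resize(f,None,fx=4,fy=4,interpolation=cv2.INTER_CUBIC))
        print(proj([[.542,.1465,.1465],[.542,.003,.148],[.548,.089,.19]],p))
```

```text
top head 296 med [ 0.5238 -0.3268  0.1216] lo [ 0.5053 -0.3512  0.0839] hi [ 0.5444 -0.3102  0.1256]
 headtop 235 med [ 0.526  -0.331   0.1221] lo [ 0.5059 -0.3513  0.1171] hi [ 0.5445 -0.311   0.1259]
(0.5257201194763184, -0.33162572979927063) 0.022223029285669327
top ring 157 med [0.5476 0.0075 0.15  ] lo [ 0.5247 -0.018   0.1237] hi [0.5656 0.0335 0.1545]
(0.5451827049255371, 0.007523417938500643) 0.026783335953950882
top grip 200 med [0.5462 0.0867 0.184 ] lo [0.5306 0.0699 0.1772] hi [0.5631 0.1043 0.1881]
top tube 116 med [0.5454 0.1253 0.144 ] lo [0.5345 0.1126 0.1223] hi [0.5583 0.1387 0.1479]
top sleeve 855 med [0.5458 0.2168 0.1454] lo [0.5154 0.1528 0.1251] hi [0.5709 0.2777 0.153 ]
scope_grip 0.54 385 409 207 226
holder_rim 0.81 140 278 200 217
grip 0.95 140 278 200 218
mouth 0.91 114 276 198 229
[[213.6724 211.2376]
 [269.779  210.4469]
 [233.8157 206.4961]]
side head 682 med [ 0.5224 -0.3456  0.1176] lo [ 0.5022 -0.3558  0.0818] hi [ 0.5432 -0.3146  0.1231]
 headtop 375 med [ 0.5228 -0.3364  0.121 ] lo [ 0.5028 -0.355   0.1158] hi [ 0.5432 -0.313   0.1235]
(0.5232637524604797, -0.3338794708251953) 0.0233905166387558
side ring 331 med [ 0.5426 -0.0094  0.1409] lo [ 0.5229 -0.0191  0.1209] hi [0.5612 0.0235 0.1533]
(0.541135847568512, 0.002458785194903612) 0.023417634889483452
side grip 133 med [0.5442 0.0784 0.1831] lo [0.5286 0.0677 0.1756] hi [0.5619 0.1009 0.1866]
side sleeve 369 med [0.5393 0.226  0.1445] lo [0.5097 0.1582 0.1225] hi [0.5723 0.2764 0.152 ]
scope_grip 0.81 285 309 292 341
holder_rim 0.6 273 295 132 207
grip 0.69 275 295 133 207
mouth 0.67 259 295 121 206
```

Emit:
step_arm:
  deltas: [0,0,-1,0,0,0.146,8.54,0,0,-1,0,0,0.146,8.54,0,0,-1,0,0,0.146,8.54,0,0,-1,0,0,0.146,8.54,0,0,-1,0,0,0.146,8.54]

```text
time_s: 2.0
tcp_pos: [0.2156, 0.5059, 0.2817]
eef_rot: [0.0, 0.539, 0.842, -0.0]
wrist_force: [0.2, 0.8, 0.4]
opening: 0.997
grip_force: 0.0
```

Emit:
step_arm:
  deltas: [0,0,0,0,0,0.146,8.54,0,0,0,0,0,0.146,8.54,0,0,0,0,0,0.146,8.54,-4,2,0,0,0,0,8.54,-4,2,0,0,0,0,8.54]

```text
time_s: 2.5
tcp_pos: [0.2556, 0.4252, 0.2808]
eef_rot: [0.0, 0.707, 0.708, -0.0]
wrist_force: [1.6, 0.1, 0.6]
opening: 0.998
grip_force: 0.0
```

View pics/boom.png

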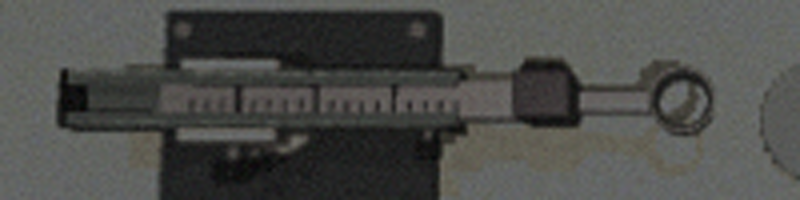

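Crop: the mouth is at about x=463, the long lines are at 395, 317 and 237, and the grip's rear is at 515. So the scale reads about 7 mm now. Moving to the scope.

Emit:
step_arm:
  deltas: [-4.6,1.6,0,0,0,0,8.54,-4.6,1.6,0,0,0,0,8.54,-4.6,1.6,0,0,0,0,8.54,-4.6,1.6,0,0,0,0,8.54,-4.6,1.6,0,0,0,0,8.54]

```text
time_s: 3.0
tcp_pos: [0.3357, 0.1942, 0.2815]
eef_rot: [0.0, 0.707, 0.707, 0.0]
wrist_force: [1.6, -0.6, 0.2]
opening: 1.002
grip_force: 0.0
```

Emit:
step_arm:
  deltas: [-4.6,1.6,0,0,0,0,8.54,-4.6,1.6,0,0,0,0,8.54,-4.6,1.6,0,0,0,0,8.54,-4.6,1.6,0,0,0,0,8.54,-4.6,1.6,0,0,0,0,8.54]

```text
time_s: 3.5
tcp_pos: [0.4158, -0.0362, 0.2816]
eef_rot: [0.0, 0.707, 0.707, 0.0]
wrist_force: [1.0, 0.5, 0.8]
opening: 0.996
grip_force: 0.0
```

Emit:
step_arm:
  deltas: [-4.6,1.6,0,0,0,0,8.54,-4.6,1.6,0,0,0,0,8.54,-4.6,1.6,1,0,0,0,8.54,-4.6,1.6,1,0,0,0,8.54,-4.6,1.6,1,0,0,0,8.54]

```text
time_s: 4.0
tcp_pos: [0.4959, -0.2662, 0.2509]
eef_rot: [0.0, 0.707, 0.707, 0.0]
wrist_force: [1.4, 1.2, 1.2]
opening: 1.0
grip_force: 0.0
```

Emit:
step_arm:
  deltas: [-3.4,1.4,0,0,0,0,8.54,-3.3,1.5,2,0,0,0,8.54,0,0,4,0,0,0,8.54,0,0,4,0,0,0,8.54,0,0,3.5,0,0,0,8.54]

```text
time_s: 4.5
tcp_pos: [0.5241, -0.331, 0.114]
eef_rot: [-0.001, 0.707, 0.707, -0.0]
wrist_force: [0.3, -1.3, 0.0]
opening: 1.002
grip_force: 0.0
```

Emit:
step_arm:
  deltas: [0,0,2.5,0,0,0,8.54,0,0,1,0,0,0,8.54,0,0,0,0,0,0,3,0,0,0,0,0,0,3,0,0,0,0,0,0,3]
  squeeze: 30

```text
time_s: 5.0
tcp_pos: [0.5252, -0.3315, 0.083]
eef_rot: [0.001, 0.707, 0.707, 0.0]
wrist_force: [4.2, -1.2, 2.5]
opening: 0.515
grip_force: 4.4
```

Emit:
step_arm:
  deltas: [0,0,0,0,0,0,3,0,0,0,0,0,0,3,0,0,0,0,0,0,3,0,0,0,0,0,0,3,0,0,0,0,0,0,3]

```text
time_s: 5.5
tcp_pos: [0.5251, -0.3315, 0.0831]
eef_rot: [0.001, 0.707, 0.707, 0.0]
wrist_force: [-0.9, 0.1, 7.7]
opening: 0.507
grip_force: 30.0
```

Emit:
step_arm:
  deltas: [0,0,-1,0,0,0,3,0,0,-2,0,0,0,3,0,0,-3.5,0,0,0,3,0,0,-4.5,0,0,0,3,0,0,-4,0,0,0,3]
  squeeze: 40

```text
time_s: 6.0
tcp_pos: [0.5245, -0.3309, 0.2343]
eef_rot: [0.001, 0.707, 0.707, 0.0]
wrist_force: [0.4, -1.3, -1.3]
opening: 0.503
grip_force: 40.9
```

Emit:
step_arm:
  deltas: [1,0,-3,0,0,0,3,2.5,0,-1,0,0,0,3,4,0.2,0,0,0,0,3,4,0.2,0,0,0,0,3,4,0.2,0,0,0,0,3]

```text
time_s: 6.5
tcp_pos: [0.5303, -0.1745, 0.2723]
eef_rot: [0.0, 0.707, 0.707, 0.0]
wrist_force: [0.9, 0.4, -2.3]
opening: 0.506
grip_force: 40.9
```

Emit:
step_arm:
  deltas: [4,0.2,0,0,0,0,3,4,0.2,0,0,0,0,3,3,0.2,0,0,0,0,3,1.5,0.2,0,0,0,0,3,0,0,0,0,0,0,3]

```text
time_s: 7.0
tcp_pos: [0.5387, -0.0497, 0.272]
eef_rot: [0.0, 0.706, 0.708, 0.0]
wrist_force: [0.6, 0.2, -2.1]
opening: 0.506
grip_force: 40.9
```

Run:
```python
from h import *
np.set_printoptions(precision=4,suppress=True)
s=state();print(s['tcp_pos'],s['wrist_force'],s['opening'])
for cam in ('top','side'):
    p=get_image(cam);save(cam+'1.png',p)
    for t in ('scope_grip','holder_rim','grip'):
        for a in spot_point(t,p)[:2]: print(cam,t,a['location'],a['score'])
    if cam=='side':
        W=cloud(p);x,y,z=s['tcp_pos'];ok=p['depth']>0
        m=ok&(abs(W[...,0]-x)<.035)&(abs(W[...,1]-y)<.035)&(W[...,2]>z-.08)&(W[...,2]<z+.05)
        P=W[m]
        for zz in np.arange(z-.075,z+.045,.006):
            q=P[abs(P[:,2]-zz)<.003]
            if len(q)>3: print(round(zz-z,3),len(q),'x',q[:,0].min(),q[:,0].max(),'ymin',np.percentile(q[:,1],5))
        cv2.imwrite('pics/s1c.png',cv2.resize(p['frame'][80:360,180:400][:,:,::-1],None,fx=2,fy=2,interpolation=cv2.INTER_CUBIC))
```

```text
[ 0.5387 -0.0497  0.272 ] [ 0.6391  0.1599 -2.1139] 0.5063645695399757
top scope_grip [0.3187, 0.2882, 0.0008] 0.51
top holder_rim [0.5447, 0.0051, 0.1498] 0.68
top grip [0.5482, 0.0924, 0.1691] 0.68
side scope_grip [0.5382, -0.0555, 0.2841] 0.91
side grip [0.5468, 0.0876, 0.1675] 0.74
-0.075 5 x 0.5261366619390875 0.540903927775456 ymin -0.0628837515683049
-0.069 18 x 0.5243207871680804 0.5451827709752097 ymin -0.06690278810956843
-0.063 29 x 0.5222178269850182 0.5501933899107411 ymin -0.06856033076438245
-0.057 33 x 0.5219739889734921 0.5502936738331209 ymin -0.06805803065997361
-0.051 36 x 0.5224270573953612 0.5503242102982174 ymin -0.06842954181718071
-0.045 35 x 0.5221022596451848 0.5500132823323621 ymin -0.06786579009917662
-0.039 33 x 0.5225034757825705 0.5500517580481142 ymin -0.06755873859188485
-0.033 28 x 0.522818308293233 0.5505197900926578 ymin -0.06789509497013721
-0.027 38 x 0.5224915094541311 0.5501568038855987 ymin -0.06847993049932402
-0.021 31 x 0.5227477678664699 0.5503281576095833 ymin -0.0684171311472424
-0.015 12 x 0.524462300434669 0.5474207157660493 ymin -0.07101913400254035
-0.009 49 x 0.516490611996159 0.559220696257856 ymin -0.07558717186891686
-0.003 45 x 0.5162599601730433 0.5594388336561347 ymin -0.0765407440954686
0.003 65 x 0.5124251496761545 0.5651631197875656 ymin -0.07643886606121038
0.009 81 x 0.5043000200057134 0.5718895705803078 ymin -0.07575096978498803
0.015 87 x 0.5043000835174831 0.5719185906727511 ymin -0.07553845446679226
0.021 85 x 0.5046855021299357 0.5720833223143296 ymin -0.07528936229115497
0.027 85 x 0.5046734382590135 0.5717220985664099 ymin -0.07616072523872602
0.033 89 x 0.5049275030953059 0.5723181348368349 ymin -0.0752800268816028
0.039 204 x 0.5053609229617042 0.5734621195136989 ymin -0.07282006633812743
```

Run:
```python
from h import *
np.set_printoptions(precision=4,suppress=True)
p=get_image('side');W=cloud(p);ok=p['depth']>0
m=ok&(abs(W[...,0]-.543)<.04)&(W[...,1]<.03)&(W[...,1]>-.03)&(W[...,2]>.09)&(W[...,2]<.17);P=W[m]
for zz in np.arange(.1,.165,.005):
    q=P[abs(P[:,2]-zz)<.0025]
    if len(q)>3: print(round(zz,3),len(q),'x',q[:,0].min(),q[:,0].max(),'ymin',np.percentile(q[:,1],5),'ymax',q[:,1].max())
p=get_image('top');W=cloud(p);ok=p['depth']>0
m=ok&(abs(W[...,0]-.543)<.04)&(W[...,1]<.024)&(W[...,1]>-.03)&(W[...,2]>.14)&(W[...,2]<.165);P=W[m]
print('top',P.min(0),P.max(0),np.median(P[:,2]))
m=ok&(abs(W[...,0]-.543)<.04)&(W[...,1]<.01)&(W[...,1]>-.03)&(W[...,2]>.14)&(W[...,2]<.165);print(W[m].min(0),W[m].max(0))
W=W[(W[...,2]>.29)&ok];q=W[(abs(W[:,0]-.54)<.06)];print(len(q))
```

```text
0.11 4 x 0.5315784217606965 0.5581250321777087 ymin -0.012190637349708029 ymax -0.00855075860412507
0.115 32 x 0.5230703726800198 0.560920803615109 ymin -0.017957163332580947 ymax -0.0021192838142156706
0.12 25 x 0.5230397444185272 0.5610677955127628 ymin -0.018182747568021036 ymax -0.000979750409466419
0.125 33 x 0.5234749903078881 0.5610936376840524 ymin -0.01865724576968121 ymax -0.0014881687329715671
0.13 32 x 0.5231382022209323 0.5611319803245067 ymin -0.019058604649060187 ymax 0.02193694846156863
0.135 50 x 0.52320807150085 0.5608817629387539 ymin -0.018078103470729762 ymax 0.022287837243506064
0.14 57 x 0.5218176100348557 0.5614738900467257 ymin -0.017804886261509917 ymax 0.022029547455505467
0.145 57 x 0.5219088528433526 0.5607868921753885 ymin -0.017057680177402508 ymax 0.024076909269827647
0.15 60 x 0.5215400125859214 0.5630717360266841 ymin -0.019241351297849933 ymax 0.019845303328068695
0.155 7 x 0.5277020112632275 0.5618851172290572 ymin -0.02019351718116569 ymax 0.014133654568293068
top [ 0.5245 -0.018   0.1447] [0.5591 0.0152 0.1556] 0.1517060293375594
[ 0.5245 -0.018   0.1452] [0.5474 0.0099 0.1556]
4095
```

View pics/s1c.png

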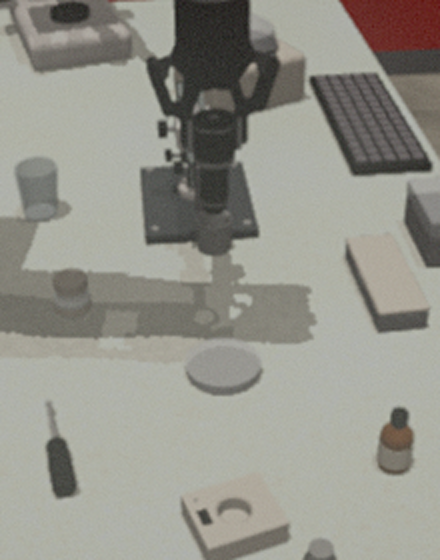

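Scope hangs upright at px (212,160) of the crop, with the ring below it at (214,240). Side-view slices put the ring at (+5.7, +57.5) mm from the scope, which agrees with the top circle. Moving over it.

Emit:
step_arm:
  deltas: [1.5,0.17,0,0,0,0,3,2.25,0.2,0,0,0,0,3,1.5,0.2,1,0,0,0,3,0.5,0,1,0,0,0,3,0,0,1,0,0,0,3]

```text
time_s: 8.0
tcp_pos: [0.544, 0.0072, 0.2399]
eef_rot: [-0.0, 0.707, 0.708, -0.0]
wrist_force: [-1.0, 0.0, -1.3]
opening: 0.505
grip_force: 40.9
```

Emit:
step_arm:
  deltas: [0,0,0.8,0,0,0,3,0,0,0,0,0,0,3,0,0,0,0,0,0,3,0,0,0.5,0,0,0,3,0,0,0.3,0,0,0,3]

```text
time_s: 8.5
tcp_pos: [0.5443, 0.0063, 0.2251]
eef_rot: [0.0, 0.707, 0.707, 0.0]
wrist_force: [-1.5, -0.5, -1.1]
opening: 0.505
grip_force: 40.9
```

Emit:
step_arm:
  deltas: [0.1,0,0.2,0,0,0,3,0,0,0.4,0,0,0,3,0,0,0.4,0,0,0,3,0,0,0.4,0,0,0,3,0,0,0.3,0,0,0,3]

```text
time_s: 9.0
tcp_pos: [0.5443, 0.0074, 0.2079]
eef_rot: [-0.0, 0.707, 0.707, -0.0]
wrist_force: [0.5, 0.2, -1.0]
opening: 0.504
grip_force: 40.9
```

Emit:
step_arm:
  deltas: [0,0,0.7,0,0,0,3,0,0,0.8,0,0,0,3,0,0,0.8,0,0,0,3,0,0,0.7,0,0,0,3,0,0,0.4,0,0,0,3]

```text
time_s: 9.5
tcp_pos: [0.5441, 0.0075, 0.1733]
eef_rot: [-0.0, 0.707, 0.707, -0.0]
wrist_force: [-0.1, -1.2, -0.4]
opening: 0.505
grip_force: 40.9
```

Emit:
step_arm:
  deltas: [0,0,0.2,0,0,0,3,0,0,0.2,0,0,0,3,0,0,0.1,0,0,0,3,0,0,0.1,0,0,0,3,0,0,0,0,0,0,3]

```text
time_s: 10.0
tcp_pos: [0.5443, 0.0074, 0.1683]
eef_rot: [0.0, 0.707, 0.707, -0.0]
wrist_force: [-0.5, -1.4, -0.6]
opening: 0.511
grip_force: 40.9
```

Emit:
step_arm:
  deltas: [0,0,0.1,0,0,0,3,0,0,0.1,0,0,0,3,0,0,0.1,0,0,0,3,0,0,0,0,0,0,3,0,0,0,0,0,0,3]

```text
time_s: 10.5
tcp_pos: [0.5442, 0.0075, 0.1652]
eef_rot: [-0.0, 0.707, 0.707, -0.0]
wrist_force: [-1.3, -3.2, -0.9]
opening: 0.507
grip_force: 40.9
```

Emit:
step_arm:
  deltas: [0,0,0.1,0,0,0,3,0,0,0.1,0,0,0,3,0,0,0,0,0,0,3,0,0,0,0,0,0,3,0,0,0,0,0,0,3]

```text
time_s: 11.0
tcp_pos: [0.5443, 0.0075, 0.1632]
eef_rot: [-0.0, 0.707, 0.707, -0.0]
wrist_force: [-1.4, -2.5, 0.1]
opening: 0.506
grip_force: 40.9
```

Emit:
step_arm:
  deltas: [0,0,0.1,0,0,0,3,0,0,0.1,0,0,0,3,0,0,0,0,0,0,3,0,0,0,0,0,0,3,0,0,0,0,0,0,3]

```text
time_s: 11.5
tcp_pos: [0.5452, 0.0074, 0.1628]
eef_rot: [0.001, 0.707, 0.707, 0.001]
wrist_force: [-2.2, -3.1, 11.8]
opening: 0.502
grip_force: 42.1
```

Emit:
step_arm:
  deltas: [0,0,-0.1,0,0,0,3,0,0,0,0,0,0,5,0,0,0,0,0,0,6,0,0,0,0,0,0,7.5,0,0,0,0,0,0,8.54]

```text
time_s: 12.0
tcp_pos: [0.5442, 0.0076, 0.1621]
eef_rot: [-0.0, 0.707, 0.707, -0.0]
wrist_force: [-0.3, -0.1, -0.0]
opening: 0.997
grip_force: 0.0
```

Emit:
step_arm:
  deltas: [0,0,0,0,0,0,8.54,0,0,-2,0,0,0,8.54,0,0,-4,0,0,0,8.54,0,0,-4,0,0,0,8.54,0,0,0,0,0,0,8.54]

```text
time_s: 12.5
tcp_pos: [0.5458, 0.0075, 0.2677]
eef_rot: [0.003, 0.707, 0.707, 0.003]
wrist_force: [-0.2, 1.0, -0.2]
opening: 1.002
grip_force: 0.0
```

Run:
```python
from h import *
np.set_printoptions(precision=4,suppress=True)
print(state()['tcp_pos'])
p=get_image('side')
cv2.imwrite('pics/s2c.png',cv2.resize(p['frame'][80:260,220:380][:,:,::-1],None,fx=3,fy=3,interpolation=cv2.INTER_CUBIC))
W=cloud(p);ok=p['depth']>0
m=ok&(abs(W[...,0]-.543)<.04)&(W[...,1]<.04)&(W[...,1]>-.04)&(W[...,2]>.09)&(W[...,2]<.215);P=W[m]
for zz in np.arange(.13,.215,.005):
    q=P[abs(P[:,2]-zz)<.0025]
    if len(q)>3: print(round(zz,3),len(q),'x',q[:,0].min(),q[:,0].max(),'ymin',np.percentile(q[:,1],5),'ymax',q[:,1].max())
for t in ('grip','button','mouth'):
    for a in spot_point(t,p)[:1]: print(t,a['location'],a['score'])
```

```text
[0.5458 0.0075 0.2677]
0.13 30 x 0.5238345351645952 0.5612627489657831 ymin -0.015973781613801207 ymax 0.001320817586983088
0.135 32 x 0.5237076529903645 0.5612603859566504 ymin -0.01576497503886071 ymax 0.001993752231760779
0.14 27 x 0.5241838660017112 0.5608118970762149 ymin -0.016330010237798478 ymax 0.0026429375284643688
0.145 26 x 0.5239309378634343 0.5611618586291653 ymin -0.01799751649211493 ymax -0.0009721966769131745
0.15 40 x 0.5219251387633607 0.5637827388672522 ymin -0.018210002420791422 ymax 0.005387293827515395
0.155 34 x 0.5237766327750288 0.5638511966872963 ymin -0.015812243984033653 ymax -0.0001463219098586577
0.16 34 x 0.5217812187348901 0.5633757746877593 ymin -0.016430368335750796 ymax 0.0016041519811951343
0.165 30 x 0.5221118142203224 0.5639227701978184 ymin -0.016921450055205928 ymax -0.0005282523552166534
0.17 43 x 0.5220034891735477 0.5636888253924168 ymin -0.01743095229568581 ymax -0.0005566379844925152
0.175 29 x 0.5222122846848876 0.5640258161244964 ymin -0.015829031365687068 ymax 0.0002550789573328201
0.18 38 x 0.5224205240756207 0.5639768214287169 ymin -0.016182327158977165 ymax 0.0008437406554642965
0.185 36 x 0.5226660018673599 0.5639447095454885 ymin -0.016328575839128584 ymax 0.001663757034982292
0.19 36 x 0.522735154439881 0.5641147374965553 ymin -0.0175929941166475 ymax 0.0005197778581525341
0.195 37 x 0.5226513905651997 0.56374291463064 ymin -0.016517986707427476 ymax 0.004557109402979528
0.2 139 x 0.5228772785003476 0.5655693772521431 ymin -0.0149468281790391 ymax 0.028163593467668755
0.205 31 x 0.5255727907998171 0.5576568615718817 ymin -0.012088955339512715 ymax 0.02459572018253206
grip [0.5502, 0.0892, 0.1637] 0.88
mouth [0.5461, 0.1473, 0.1506] 0.86
```

View pics/s2c.png

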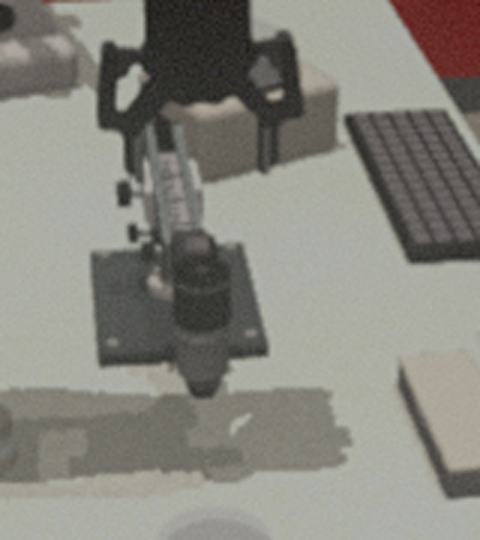

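The scope is seated: its top is at 0.2005, i.e. rim + 50 mm, and the nose sticks out below the ring. Now to the grip.

Emit:
step_arm:
  deltas: [2.5,0,0,0,0,0,8.54,4,0,0,0,0,0,8.54,2,0,1,0,0,0,8.54,0,0,2.5,0,0,0,8.54,0,0,3,0,0,0,8.54]

```text
time_s: 13.2
tcp_pos: [0.544, 0.0932, 0.1958]
eef_rot: [-0.0, 0.707, 0.708, -0.0]
wrist_force: [-0.1, 0.2, 0.2]
opening: 1.002
grip_force: 0.0
```

Run:
```python
from h import *
np.set_printoptions(precision=4,suppress=True)
print(state()['tcp_pos'],state()['wrist_force'])
p=get_image('top');save('t3.png',p)
cv2.imwrite('pics/t3c.png',cv2.resize(p['frame'][185:235,120:290][:,:,::-1],None,fx=4.5,fy=4.5,interpolation=cv2.INTER_CUBIC))
```

```text
[0.544  0.0932 0.1958] [-0.0631  0.1781  0.2309]
```

View pics/t3c.png

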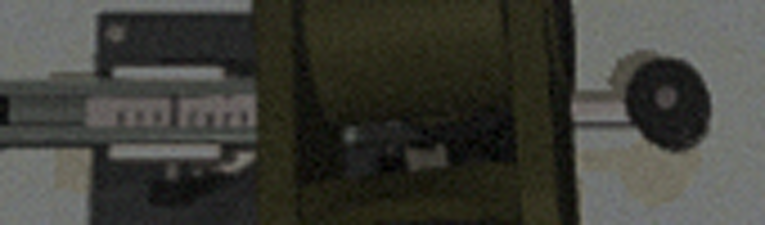

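The arm hides the mouth in the top view here, but the scope stands upright in the ring at crop px (667,100). Descend and squeeze.

Emit:
step_arm:
  deltas: [0,0,2,0,0,0,8.54,0,0,1.6,0,0,0,8.54,0,0,1,0,0,0,8.54,0,0,0,0,0,0,4.5,0,0,0,0,0,0,4.2]
  squeeze: 40

```text
time_s: 13.75
tcp_pos: [0.5445, 0.0924, 0.1518]
eef_rot: [0.0, 0.707, 0.707, 0.0]
wrist_force: [0.6, 0.4, 0.2]
opening: 0.694
grip_force: 0.0
```

Emit:
step_arm:
  deltas: [0,0,0,0,0,0,2.5,0,0,0,0,0,0,2.5,0,0,0,0,0,0,2.5,0,0,0,0,0,0,2.5,0,0,0,0,0,0,2.5]

```text
time_s: 14.25
tcp_pos: [0.5449, 0.0925, 0.1528]
eef_rot: [0.001, 0.707, 0.707, 0.001]
wrist_force: [-0.2, -0.8, 7.6]
opening: 0.344
grip_force: 42.2
```

Emit:
step_arm:
  deltas: [-0.3,0,0,0,0,0,2.5,-0.7,0,0,0,0,0,2.5,-1,0,0,0,0,0,2.5,-1,0,0,0,0,0,2.5,-1,0,0,0,0,0,2.5]

```text
time_s: 14.75
tcp_pos: [0.5447, 0.0526, 0.1528]
eef_rot: [0.0, 0.707, 0.707, 0.001]
wrist_force: [-1.9, 4.3, 7.9]
opening: 0.35
grip_force: 42.0
```

Emit:
step_arm:
  deltas: [-1,0,0,0,0,0,2.5,-1,0,0,0,0,0,2.5,-1,0,0,0,0,0,2.5,-0.7,0,0,0,0,0,2.5,-0.3,0,0,0,0,0,2.5]

```text
time_s: 15.25
tcp_pos: [0.5447, 0.0122, 0.1528]
eef_rot: [0.001, 0.707, 0.707, 0.001]
wrist_force: [-3.3, 1.8, 7.6]
opening: 0.344
grip_force: 41.2
```

Run:
```python
from h import *
np.set_printoptions(precision=4,suppress=True)
s=state();print(s['tcp_pos'],s['wrist_force'],s['opening'])
p=get_image('top');cv2.imwrite('pics/t4c.png',cv2.resize(p['frame'][190:230,160:260][:,:,::-1],None,fx=8,fy=8,interpolation=cv2.INTER_CUBIC))
print(proj([[.5455,.147,.15]],p),[a['location'] for a in spot_point('mouth',p)[:1]])
print(np.diff(proj([[.5455,.147,.147],[.5455,.097,.147]],p),axis=0))
g=p['frame'].mean(2)[206:213,160:260].mean(0);print(g.round().astype(int))
```

```text
[0.5447 0.0122 0.1528] [-3.3386  1.8344  7.6003] 0.3438050272098735
[[213.2284 209.7199]] [[0.547, 0.1462, 0.1486]]
[[19.5295 -0.2521]]
[ 59  59  62  62  60  61  61  60  61  62  76  98  97  98  99 100  97  92
  79  97 101  90  79  95  95  92  79  98  89  54  50  98  99  88  89  99
  93  80  90  99  95  83 100 100  97  77 100 102  92  44 102 103  99  77
 100 106 101  84 105 106  97  85 105 107  95  60  34  33  36  36  34  35
  36  26  18  18  19  20  22  27  28  28  26  27  26  27  28  26  25  27
  28  26  27  28  25  26  29  24  28  28]
```

View pics/t4c.png

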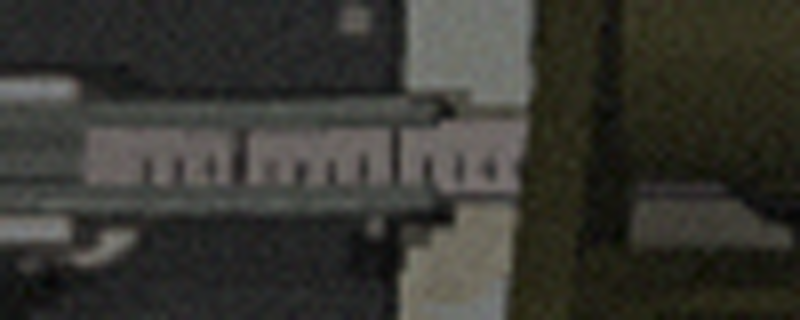

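The 100 mm line is at full-image px ≈209.0, just inside the mouth at ≈214–216. I need the mouth edge more exactly.

Run:
```python
from h import *
np.set_printoptions(precision=4,suppress=True,linewidth=200)
ps=[get_image('top') for _ in range(6)]
F=np.mean([p['frame'] for p in ps],0); D=np.median([p['depth'] for p in ps],0)
p=ps[-1]; q=dict(p);q['depth']=D;W=cloud(q)
np.save('F4.npy',F)
A=F[196:222,185:230]; B=cv2.imread('pics/top0.png')[196:222,185:230,::-1].astype(float)
o=np.vstack([np.clip(X*1.9,0,255) for X in (A,B)]).astype(np.uint8)
cv2.imwrite('pics/mz.png',cv2.resize(o[:,:,::-1],None,fx=11,fy=11,interpolation=cv2.INTER_NEAREST))
print('cols',np.arange(205,223))
for v in range(200,220): print(v,F[v,205:223].mean(1).round().astype(int),(W[v,205:223,2]*1000).round().astype(int))
print('y',W[209,205:223,1])
print(state()['tcp_pos'],state()['time_s'])
```

```text
cols [205 206 207 208 209 210 211 212 213 214 215 216 217 218 219 220 221 222]
200 [ 39  37  37  33  28  70 116 117 116 117 117 116 114 112 112 114 112 114] [18 18 18 18 16  4  0  1  0 -1  2 -2  2  0 -1  0  1  0]
201 [ 30  29  30  27  29  50  82  81  80  77  77  81  79  83 112 116 113 113] [19 19 16 20 17  6  0  0  0  1  0 -1  1  0 -1  0  0  0]
202 [ 60  60  61  61  66  68  49  46  47  40  47  67  71  78 113 116 112 115] [150 150 149 150 148 150 151 151 152 150   0  -1   1   0   0   2  -1  -1]
203 [76 76 80 80 77 79 71 74 74 56 25 39 70 74 78 77 77 77] [149 150 150 149 149 150 149 150 149 150 139 123   0   0   0   0  -1   2]
204 [69 69 70 70 68 71 71 69 66 43 28 36 64 73 71 73 69 70] [149 151 150 149 149 149 150 151 150 149 130 123   0   0  -1  -2  -1  -1]
205 [ 59  59  60  61  58  59  60  60  57  54  93  96  97 100 100 100 100 100] [151 151 149 152 152 148 150 149 150 152 144 144 145 144 142 144 145 143]
206 [ 96  99  96  88  44  87 100  98  98  97 105 107 106 104 104 103 102 104] [145 144 144 144 146 143 145 143 142 144 144 143 143 144 143 145 144 143]
207 [103 105 104  95  39  98 
[... 1369 characters left out ...]
02 106 105] [148 148 147 147 145 150 150 150 151 148 134 121   0  -1   0   1   0   0]
217 [ 36  63  58  26  23  32  25  18  15  16  15  38 105 107 104 103 103 107] [120 135 135 121 120 122 118 131 131 130 131 121  -1   1   1   0  -1  -1]
218 [ 44  78  74  28  21  47  53  48  45  69  66  71 105 105 102 100 100 104] [ 18 134 134  19  14   0   0   1   0  -2   0   1  -1   0   0  -1  -2   0]
219 [ 29  51  50  20  24  56  60  54  64 101 102  98 107 107 106 105 103 104] [ 18 135 134  18  12   2   0   0   0   0  -1  -1  -1  -1   0   1   1   0]
y [0.1694 0.1667 0.164  0.1617 0.1589 0.1564 0.1541 0.1511 0.149  0.1462 0.1437 0.141  0.1383 0.136  0.1332 0.1308 0.1279 0.1258]
[0.5447 0.0123 0.1528] 15.65
```

View pics/mz.png

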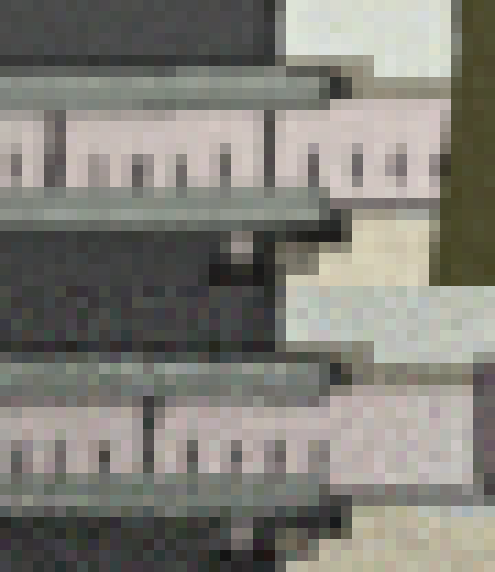

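Top half of the picture: the 100 mm line is at col 208.9 and the sleeve's upper edge at col ~214.1. After the height-parallax correction that is 13.8 mm to go. It also fits a start at 6 mm, one rack step.

Emit:
step_arm:
  deltas: [-0.3,0,0,0,0,0,2.5,-0.5,0,0,0,0,0,2.5,-0.38,0,0,0,0,0,2.5,-0.2,0,0,0,0,0,2.5,0,0,0,0,0,0,2.5]

```text
time_s: 16.15
tcp_pos: [0.5447, -0.0015, 0.1528]
eef_rot: [0.001, 0.707, 0.707, 0.001]
wrist_force: [-2.9, -1.4, 8.1]
opening: 0.349
grip_force: 41.2
```

Run:
```python
from h import *
np.set_printoptions(precision=4,suppress=True,linewidth=200)
ps=[get_image('top') for _ in range(5)]
F=np.mean([p['frame'] for p in ps],0)
for v in (203,204,206,207,208,209,211,214,215): print(v,F[v,190:225].mean(1).round().astype(int))
p=ps[-1];f=K(p)[0,0];R=cv2.Rodrigues(np.float64(p['rvec']))[0];print('cam',-R.T@np.float64(p['tvec']).ravel(),f)
from scipy.optimize import brentq
inv=lambda c,z:brentq(lambda y:proj([[.5455,y,z]],p)[0,0]-c,-.1,.4)
l=206;w=105-np.clip(F[206:209,209:219].mean(2).mean(0),0,105);c=np.argmax(w);a=slice(max(c-1,0),c+2);col=(w[a]*np.arange(209,219)[a]).sum()/w[a].sum()
print('line col',col,'y',inv(col,.144),'mouth y',inv(214.1,.150))
p=get_image('side');save('side9.png',p)
for t in ('dish','holder_rim','scope_grip'):
    for a in spot_point(t,p)[:1]: print(t,a['location'],a['score'])
s=state();print(s['tcp_pos'],s['opening'],s['grip_force'],s['wrist_force'],s['time_s'])
```

```text
203 [78 78 76 76 78 83 83 81 81 78 83 83 81 81 80 74 75 76 78 79 77 70 72 72 50 25 43 70 73 80 77 77 77 80 80]
204 [68 72 70 69 69 70 69 69 72 70 69 70 68 69 67 71 70 69 67 70 69 68 69 69 45 26 37 66 73 71 72 69 69 66 69]
206 [ 82  83  83  84  74  42  81  83  82  83  87  95  96  96  98  96  96  99  99  99 100  96 101  91  34  59 108 104 106 104 106 105 104 106 108]
207 [ 98  98  98 100  89  46  98 101  99 101  99 103 103 104 104 102 104 103 102 104 105 106 106 100  39  57 106 106 104 104 102 103 104 105 105]
208 [100  99 101 102  91  47 103 103 100 101 101 102 101 102 103 104 100 103 103 101 103 103 106  97  34  57 106 106 102 106 106 104 103 107 104]
209 [ 96  83 101 102  89  46  99 104  95  83 102 101  96  83 104 103 100  93 103 105 103 101 107 100  32  59 106 103 101 106 104 100  85 102 106]
211 [ 88  53 102  98  71  44 100 106  93  56 101 100  75  62 102  97  77  71 102  95  50  69 106 101  36  61 105  98  57 103 108  96  59 103 108]
214 [71 68 71 69 69 69 71 69 72 70 71 70 70 70 70 69 70 73 70 72 71 71 71 69 45 55 62 64 64 64 59 62 61 62 62]
215 [78 84 83 79 76 76 78 79 83 79 74 86 82 80 82 80 85 85 84 86 83 81 81 80 52 34 48 77 80 78 79 86 83 85 85]
cam [ 0.4268 -0.0411  1.1437] 394.47889892230455
line col 214.30570772221242 y 0.1453632834093153 mouth y 0.14477373383571823
dish [0.5397, -0.1003, 0.0004] 0.96
holder_rim [0.5447, -0.0911, 0.1525] 0.56
scope_grip [0.5438, -0.0902, 0.1809] 0.9
[ 0.5447 -0.0015  0.1528] 0.34693895113050494 41.173295080661774 [-3.8578 -1.3982  8.7765] 16.6
```

View pics/side9.png

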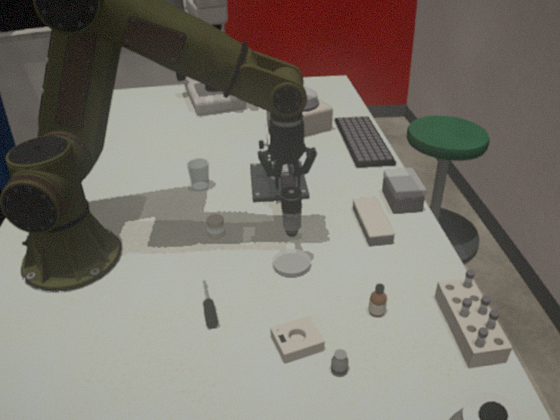

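The scope stands in the ring at px (291,210), the dish and the other things are untouched, and the line is within about 0.6 mm of the mouth. Button is in. Handing in.

```bash
python3 -c "
from bench import *
print(finish_job())"
```

```text
the job is handed in; nothing more can be done
None
```

The microscope camera is seated in the ring holder and let go, the boom is drawn out to the 100 mm mark (within about 0.6 mm by the top camera), and the arm is still holding the grip with the lock button squeezed in; the job is handed in at about 16.6 s.

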